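Steady the rocking measuring jig

TASK

The measuring jig on the granite plate rocks, because one of its four cam feet stands low. With your fingertips press down on the jig's corner ears one after another until you find the one that gives, then press that corner's thumb lever down flat, so that its cam shims the corner and the jig sits level and firm. Leave the other three levers standing and the things around alone, and do not grip, lift or shove the jig.

Things in the scene. Friction and masses are not known exactly. Their poses are not given: they have to be found in the camera images.
- granite: Fixed dark granite inspection plate on the bench, 340 (x) x 440 (y) x 50 mm thick; origin at the centre of its underside, on the bench top. Its x axis points away from the robot, y to the robot's left, apart from a yaw of up to 0.2 rad either way.
- jig: Aluminium jig plate, 190 (x) x 134 (y) x 12 mm, about 1.2 kg, lying loose and level on four cam feet, axes along the granite's. Four corner ears 36 (x) x 55 (y) mm, centres at x +-65, y +-90 mm. White nest with a flat black bracket and two dowels in the middle, 20 mm above the plate. Origin: centre of the underside, 83 mm above the bench; top of plate and ears 95 mm above the bench.
- corner_1 (a point): Centre of the top face of the far left (+x, +y) ear of the jig, at (65, 90, 12) mm in the jig's frame; press straight down here to try this corner. A firm ear does not move. The ear over the low foot (any of the four) looks level, held up by a light spring; pushed with some 3 N it goes down 4 mm, the opposite ear rising, and it springs back when let go.
- thumb_1 (a point): Point fixed to the granite, far left (+x, +y) corner: where to press that ear's steel thumb lever straight down; 51 mm from the ear's centre towards the granite's -x, 114 mm above the bench, on top of the standing lever (up to 12 mm lower as starts vary). Pressed flat on its stop, the lever's top here is 60 to 67 mm above the bench. It takes 2 to 5 N and stays where left.
- corner_2 (a point): Centre of the top face of the far right (+x, -y) ear of the jig, at (65, -90, 12) mm in the jig's frame; press straight down here to try this corner. A firm ear does not move. The ear over the low foot (any of the four) looks level, held up by a light spring; pushed with some 3 N it goes down 4 mm, the opposite ear rising, and it springs back when let go.
- thumb_2 (a point): Point fixed to the granite, far right (+x, -y) corner: where to press that ear's steel thumb lever straight down; 51 mm from the ear's centre towards the granite's -x, 114 mm above the bench, on top of the standing lever (up to 12 mm lower as starts vary). Pressed flat on its stop, the lever's top here is 60 to 67 mm above the bench. It takes 2 to 5 N and stays where left.
- corner_3 (a point): Centre of the top face of the near left (-x, +y) ear of the jig, at (-65, 90, 12) mm in the jig's frame; press straight down here to try this corner. A firm ear does not move. The ear over the low foot (any of the four) looks level, held up by a light spring; pushed with some 3 N it goes down 4 mm, the opposite ear rising, and it springs back when let go.
- thumb_3 (a point): Point fixed to the granite, near left (-x, +y) corner: where to press that ear's steel thumb lever straight down; 51 mm from the ear's centre towards the granite's -x, 114 mm above the bench, on top of the standing lever (up to 12 mm lower as starts vary). Pressed flat on its stop, the lever's top here is 60 to 67 mm above the bench. It takes 2 to 5 N and stays where left.
- corner_4 (a point): Centre of the top face of the near right (-x, -y) ear of the jig, at (-65, -90, 12) mm in the jig's frame; press straight down here to try this corner. A firm ear does not move. The ear over the low foot (any of the four) looks level, held up by a light spring; pushed with some 3 N it goes down 4 mm, the opposite ear rising, and it springs back when let go.
- thumb_4 (a point): Point fixed to the granite, near right (-x, -y) corner: where to press that ear's steel thumb lever straight down; 51 mm from the ear's centre towards the granite's -x, 114 mm above the bench, on top of the standing lever (up to 12 mm lower as starts vary). Pressed flat on its stop, the lever's top here is 60 to 67 mm above the bench. It takes 2 to 5 N and stays where left.
- lever_a (a joint): Angle of one of the four thumb levers, rad: 0 to 0.1 standing (start), 0.8 pressed fully flat. Which corner this lever is at changes from run to run and is not told.
- lever_b (a joint): Angle of one of the four thumb levers, rad: 0 to 0.1 standing (start), 0.8 pressed fully flat. Which corner this lever is at changes from run to run and is not told. Lever: from a pin 5 mm on the -x side of the ear's centre, 13 mm above the granite (9 on the low foot), it runs towards -x, rising at 40 to 46 degrees.
- lever_c (a joint): Angle of one of the four thumb levers, rad: 0 to 0.1 standing (start), 0.8 pressed fully flat. Which corner this lever is at changes from run to run and is not told. The lever ends 76 mm from its pin in a thumb pad 20 mm wide, 32 mm long.
- lever_d (a joint): Angle of one of the four thumb levers, rad: 0 to 0.1 standing (start), 0.8 pressed fully flat. Which corner this lever is at changes from run to run and is not told. Flat, its cam stands 4 mm above its foot's rests: at the low foot this just fills the gap, at a firm foot it jacks the jig out of level.
- setting_ring: Bystander: steel ring gauge, 42 mm across, 18 mm high, lying flat on the granite; origin at the centre of its underside.
- gauge_block: Bystander: steel gauge block, 12 x 34 x 30 mm high, standing on the granite; origin at the centre of its underside.
- plug_gauge: Bystander: dark steel plug gauge, 28 mm across, 46 mm high, standing on the granite; origin at the centre of its underside.
- mouse: Bystander: black computer mouse, 92 x 58 x 26 mm high, on the bench beside the granite; origin at the centre of its underside.

How it is judged:
On the way, in this order (a step that is already met when the one before it is completed fails the run):
1. the rocking corner has been found: pressed by the fingers, its ear has gone down by at least 2 mm while all levers stand (contact force between the fingers and jig above 0.5 N and height (world z) of any of corner_1, corner_2, corner_3, corner_4 below 0.093 m and value of joint each of lever_a, lever_b, lever_c, lever_d below 0.2 rad), for 0.05 s.
2. one thumb lever has been pressed flat, the other three still standing (((value of joint lever_a above 0.72 rad and value of joint each of lever_b, lever_c, lever_d below 0.2 rad) or (value of joint lever_b above 0.72 rad and value of joint each of lever_a, lever_c, lever_d below 0.2 rad) or (value of joint lever_c above 0.72 rad and value of joint each of lever_a, lever_b, lever_d below 0.2 rad) or (value of joint lever_d above 0.72 rad and value of joint each of lever_a, lever_b, lever_c below 0.2 rad))), for 0.2 s.
At the end, for the whole second after the job is handed in: Exactly one thumb lever is flat (beyond 0.72 of 0.8 rad) and the other three stand (below 0.2 rad); the jig is at rest, level within 0.010 rad, every ear within 2 mm of its level height (so the lever is that of the low foot), and the jig within 15 mm of where it was (((value of joint lever_a above 0.72 rad and value of joint each of lever_b, lever_c, lever_d below 0.2 rad) or (value of joint lever_b above 0.72 rad and value of joint each of lever_a, lever_c, lever_d below 0.2 rad) or (value of joint lever_c above 0.72 rad and value of joint each of lever_a, lever_b, lever_d below 0.2 rad) or (value of joint lever_d above 0.72 rad and value of joint each of lever_a, lever_b, lever_c below 0.2 rad)) and angle between jig's own z axis and vertical below 0.01 rad and distance of jig from where it was at the start of the episode below 0.015 m and linear speed of jig below 0.01 m/s and height (world z) of corner_1 between 0.093 and 0.097 m and height (world z) of corner_2 between 0.093 and 0.097 m and height (world z) of corner_3 between 0.093 and 0.097 m and height (world z) of corner_4 between 0.093 and 0.097 m); the robot touches nothing.
It fails at once if the jig is lifted off its feet (its middle rises more than 8 mm) (height (world z) of jig above 0.091 m).
It fails at once if the jig is shoved more than 20 mm (distance of jig from where it was at the start of the episode above 0.02 m).
It fails at once if a bystander (ring gauge, gauge block, plug gauge or mouse) is moved more than 20 mm (distance of any of setting_ring, gauge_block, plug_gauge, mouse from where it was at the start of the episode above 0.02 m).
It also fails if it takes over 54 s, if anything falls off the work surface, if the arm or the gripper's body presses on something with over 40 N, if the wrist force passes 120 N, or if a joint passes its speed limit or range.

ROBOT

A 7-joint arm with a two-finger parallel gripper is mounted at the origin on the work surface. World frame = base frame: x ahead of the robot, y to its left, z up, the work surface at z = 0. Lengths are in m, angles in rad, forces in N, time in s.
With the tool pointing down it reaches from about 0.4 to 0.85 m from the base axis. Payload 10.4 kg.
Tool frame: the origin (TCP) lies midway between the tips of the shut fingers; the grasp point (between the pads) lies 19 mm behind it (r.tcp_to_grasp is the z of the grasp point in the tool frame, in m); z points along the fingers, x is the direction in which the jaws open and shut, and the axes are right-handed (so a half turn about z gives the same grasp; the last joint's range is limited). The gripper opens to 87 mm and grips with 3 to 60 N. Pads are 19 mm wide; open, the fingers measure 117 mm over their backs; the gripper's body (75 mm by 190 mm) begins 51 mm behind the grasp point.
Start: joints at [-1.261, 0.332, -0.065, 1.46, 0.022, 1.35, -0.088], TCP at [0.204, 0.591, 0.184] pointing down, gripper open.
Joint ranges: [-2.6, 2.6], [-0.5, 2.12], [-1.47, 1.34], [0.16, 2.42], [-1.27, 4.41], [0.06, 2.06], [-2.6, 2.6]. Speed limits (rad/s): [2.22, 2.22, 2.79, 2.79, 3.14, 3.14, 3.14].

INTERFACE

Orientations are given as a unit quaternion [x, y, z, w].
In Python, from bench import r, camera, close_job gives the robot as it stands. The module is installed in compiled form; this text tells all that it offers.
- The arm moves only by the shell command python3 -m crank 'ROWS' [FORCE]. ROWS is JSON, a list of rows, each an object of numbers: "x", "y", "z": the shift along the tool's x, y, z scaled (see below); "ax", "ay", "az": the turn, a rotation vector about the tool's x, y, z scaled (see below); "claw": the closure, from -1 (fully open) to 1 (shut), so that 0 is half open. A call has exactly 5 rows; each row is the pose to reach, as a shift and turn from the pose commanded when the call began, along the tool's axes at that moment; what a row does not reach only later rows make up. The controller multiplies each number of a shift by 1 m and each number of a turn by 2 rad. A row lasts 1/12 s, in which the tool goes at most 41.7 mm and 7.16 degrees, less where a joint would pass 70% of its speed; a pose out of reach is approached as far as the arm can. A call with a number of a shift or a turn outside -1 to 1 is refused whole. A call with a gripper value outside its range is refused whole. The fingers move at their own pace and stop on an object; FORCE is the grip in N (left out, the last holds). Time passes only in rows, so rows that repeat a pose let the fingers close, or fill a call up. It gives the time, the measured TCP pose, the force and the opening at its end, in the units of the state.
- r.read_state(): the state, without advancing time (a new reading comes with each control period).
- camera(name): name is "scene" or "top" or "wrist"; returns a dict with "color" (384x512x3 uint8, blue, green, red), "fx", "fy", "cx", "cy" (pixels), "eye" and "orientation" of the camera in the world. Camera axes: x right, y down, z forward; pixel columns grow to the right and rows downward; lengths in m; the calibration is good to about 2 mm. The wrist camera is an equidistant fisheye: a pixel r from the principal point sees the ray r / f radians off the axis. A picture is of the moment at which its call begins. There is no depth.
- close_job(): hands the job in, once; it reports no verdict.
The state is a dict: "time": time; "joint_positions": joint angles; "joint_vel": joint speeds; "joint_torque": joint torques, N m; "ee_pos": TCP position; "eef_rot": TCP orientation; "ft_force": force on the tool from outside, world axes, zero at the start; "torque": the same for the moment, N m; "width": finger opening in m.
Only numpy, scipy, OpenCV 4.12 (cv2) and the standard library are available. Lean on these libraries where they do the work, as an engineer would, in place of code of your own. Each camera call takes 0.05 s, during which the arm holds its last target. There are 200 camera calls.

## Working session

There is one attempt and no reset: what is moved stays moved. The work goes in short steps, Python scripts to look and compute and a shell command to move; the robot and the scene stay as the last step left them, time stands still between calls to the robot, and variables do not carry over. Pictures are saved under pics/ and viewed, about 8 in all and at most 12, crops included, and the job is handed in when it is done.

```bash
mkdir -p pics; python3 - <<'E'
from bench import r,camera
import cv2
s=r.read_state();print({k:s[k] for k in('time','ee_pos','eef_rot','ft_force','width')})
for n in('top','scene'):
    c=camera(n);cv2.imwrite(f'pics/{n}0.png',c['color']);print(n,c['fx'],c['cx'],c['cy'],c['eye'],c['orientation'])
E
```

```text
{'time': 0.0, 'ee_pos': array([0.20405128, 0.59028744, 0.1834542 ]), 'eef_rot': array([ 8.14454503e-01,  5.80226992e-01, -5.54611362e-04,  4.38548127e-04]), 'ft_force': array([-0.24869311, -0.47794615,  0.50058114]), 'width': 0.0869580564694187}
top 382.4965899948099 256.31889764991587 192.40879586762406 [ 0.52785714 -0.01942561  0.9429073 ] [-0.69781709  0.71430047 -0.04409634  0.02969263]
scene 397.42863356602703 265.3344377234527 188.52809532031833 [1.17477111 0.4581058  0.67011406] [ 0.3647426   0.81490566 -0.41398982 -0.17749374]
```

View pics/top0.png

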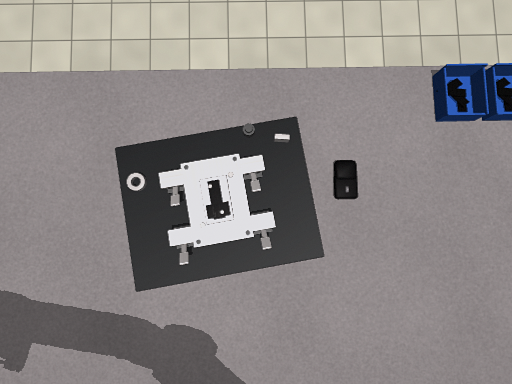

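View pics/scene0.png

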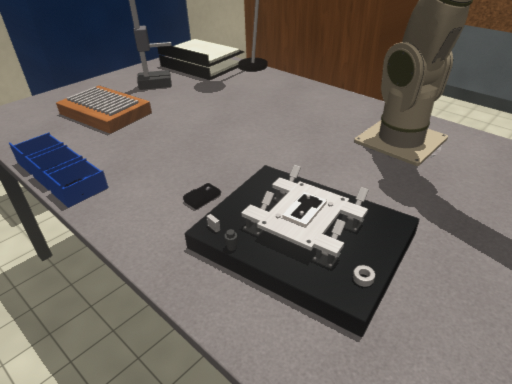

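The top view shows the jig centred near pixel (217,200), with ears near (173,180), (251,165), (183,237) and (261,221). The ring is at (136,182), the plug at (249,129), the block at (282,137) and the mouse at (345,180). In the scene view all four levers are standing.

```bash
cat > h.py <<'E'
import numpy as np,cv2
from scipy.spatial.transform import Rotation as R
from bench import r,camera
def plane(c,px,z):
    px=np.asarray(px,float).reshape(-1,2)
    d=np.c_[(px[:,0]-c['cx'])/c['fx'],(px[:,1]-c['cy'])/c['fy'],np.ones(len(px))]
    d=R.from_quat(c['orientation']).apply(d);e=np.array(c['eye'])
    return (e+d*((z-e[2])/d[:,2])[:,None])[:,:2]
def tool(target):  # world point -> shift in present tool axes; yaw of tool x
    s=r.read_state();q=R.from_quat(s['eef_rot'])
    return q.inv().apply(np.array(target)-s['ee_pos'])
def yaw():
    v=R.from_quat(r.read_state()['eef_rot']).as_matrix();return np.arctan2(v[1,0],v[0,0])
E
python3 - <<'E'
from h import *
c=camera('top');g=c['color'].min(2);gm=c['color'].max(2)
def big(m,seed):
    n,l,st,_=cv2.connectedComponentsWithStats(m.astype(np.uint8))
    k=[i for i in range(1,n) if st[i,0]<=seed[0]<=st[i,0]+st[i,2] and st[i,1]<=seed[1]<=st[i,1]+st[i,3]]
    i=max(k,key=lambda i:st[i,4]);ct,_=cv2.findContours((l==i).astype(np.uint8),0,1);return max(ct,key=cv2.contourArea)
for name,m,z in(('jig',g>190,.095),('granite',gm<60,.05)):
    P=plane(c,big(m,(217,200)),z).astype(np.float32)
    print(name,cv2.minAreaRect(P*1000), 'mom',)
    M=cv2.moments(P.reshape(-1,1,2));print(M['m10']/M['m00'],M['m01']/M['m00'],M['m00'])
for n,p,z in(('ring',(136,182),.068),('plug',(249,129),.096),('block',(282,137),.08)):print(n,plane(c,p,z))
print(tool([.5,0,.2]),yaw())
E
```

```text
jig ((602.7674560546875, 50.8763427734375), (188.37413024902344, 234.19862365722656), 8.870058059692383) mom
0.6026443485106314 0.050884491197507375 0.030836324891639316
granite ((602.4951171875, 51.30218505859375), (337.7020263671875, 436.74578857421875), 8.921720504760742) mom
0.6298645574766031 0.08132797773974743 0.08000258349086006
ring [[0.64948615 0.2369021 ]]
plug [[ 0.76116413 -0.02472257]]
block [[ 0.74523943 -0.10050057]]
[-0.46133778  0.47255495 -0.01583727] 1.2379806463977825
```

```bash
cat >> h.py <<'E'
C=np.array([.6027,.0510]);Y=.155
ex=np.array([np.cos(Y),np.sin(Y)]);ey=np.array([-ex[1],ex[0]])
def J(x,y):return C+ex*x+ey*y
EAR={1:(68,90),2:(68,-90),3:(-62,90),4:(-62,-90)}
def go(x,y,z):
    s=r.read_state();p=J(x/1000,y/1000)
    print('t',round(s['time'],2),'ee',s['ee_pos'].round(4),'F',np.round(s['ft_force'],1),'w',round(s['width'],3),'shift',tool([*p,z]).round(4),'az/2',round((yaw()-Y)/2,4))
E
python3 -c "
from h import *
go(-62,90,.18)"
```

```text
t 0.15 ee [0.2041 0.5904 0.1836] F [-0.  -0.4 -0. ] w 0.087 shift [-0.3291  0.456   0.004 ] az/2 0.5415
```

```bash
python3 -m crank '[{"x":-0.023,"y":0.032,"az":0.055,"claw":1},{"x":-0.046,"y":0.064,"az":0.11,"claw":1},{"x":-0.069,"y":0.096,"az":0.165,"claw":1},{"x":-0.092,"y":0.128,"az":0.22,"claw":1},{"x":-0.115,"y":0.16,"az":0.275,"claw":1}]' 10; python3 -c "
from h import *
go(-62,90,.18)"
```

```text
t 0.15 ee [0.2041 0.5904 0.1836] F [-0.  -0.4 -0. ] w 0.087 shift [-0.3291  0.456   0.004 ] az/2 0.5415schema error: expected keys x, y, z, ax, ay, az, claw
```

All keys are needed in every row.

```bash
python3 -m crank '[{"x":-0.023,"y":0.032,"z":0,"ax":0,"ay":0,"az":0.055,"claw":1},{"x":-0.046,"y":0.064,"z":0,"ax":0,"ay":0,"az":0.11,"claw":1},{"x":-0.069,"y":0.096,"z":0,"ax":0,"ay":0,"az":0.165,"claw":1},{"x":-0.092,"y":0.128,"z":0,"ax":0,"ay":0,"az":0.22,"claw":1},{"x":-0.115,"y":0.16,"z":0,"ax":0,"ay":0,"az":0.275,"claw":1}]' 10; python3 -c "
from h import *
go(-62,90,.18)"
```

```text
time: 0.57
ee_pos: [0.3185, 0.4279, 0.184]
eef_rot: [0.942, 0.335, -0.0, -0.0]
ft_force: [0.7, 0.3, 0.2]
width: 0.0613
t 0.57 ee [0.3185 0.4279 0.184 ] F [0.7 0.3 0.2] w 0.061 shift [-0.0255  0.3628  0.004 ] az/2 0.2638
```

```bash
python3 -m crank '[{"x":-0.003,"y":0.04,"z":0,"ax":0,"ay":0,"az":0.055,"claw":1},{"x":-0.006,"y":0.08,"z":0,"ax":0,"ay":0,"az":0.11,"claw":1},{"x":-0.009,"y":0.12,"z":0,"ax":0,"ay":0,"az":0.165,"claw":1},{"x":-0.012,"y":0.16,"z":0,"ax":0,"ay":0,"az":0.22,"claw":1},{"x":-0.014,"y":0.2,"z":0,"ax":0,"ay":0,"az":0.26,"claw":1}]' 10; python3 -c "
from h import *
go(-62,90,.18)"
```

```text
time: 0.98
ee_pos: [0.4346, 0.2645, 0.1843]
eef_rot: [0.997, 0.081, -0.0, -0.0]
ft_force: [0.5, 0.6, -0.2]
width: 0.0287
t 0.98 ee [0.4346 0.2645 0.1843] F [ 0.5  0.6 -0.2] w 0.029 shift [0.0701 0.1474 0.0042] az/2 0.0036
```

```bash
python3 -m crank '[{"x":0.018,"y":0.037,"z":0,"ax":0,"ay":0,"az":0.004,"claw":1},{"x":0.035,"y":0.074,"z":0,"ax":0,"ay":0,"az":0.004,"claw":1},{"x":0.053,"y":0.11,"z":0,"ax":0,"ay":0,"az":0.004,"claw":1},{"x":0.07,"y":0.147,"z":0,"ax":0,"ay":0,"az":0.004,"claw":1},{"x":0.07,"y":0.147,"z":0.03,"ax":0,"ay":0,"az":0.004,"claw":1}]' 10; python3 -c "
from h import *
go(-62,90,.1)
cv2.imwrite('pics/w1.png',camera('wrist')['color']);c=camera('scene');cv2.imwrite('pics/s1.png',cv2.resize(c['color'][120:320,170:440],None,fx=2.8,fy=2.8))"
```

```text
time: 1.4
ee_pos: [0.5343, 0.1253, 0.1589]
eef_rot: [0.997, 0.075, 0.005, 0.0]
ft_force: [1.7, 0.3, 0.6]
width: 0.0016
t 1.4 ee [0.5343 0.1253 0.1589] F [1.7 0.3 0.6] w 0.002 shift [-0.0065 -0.006   0.0589] az/2 -0.0025
```

View pics/s1.png

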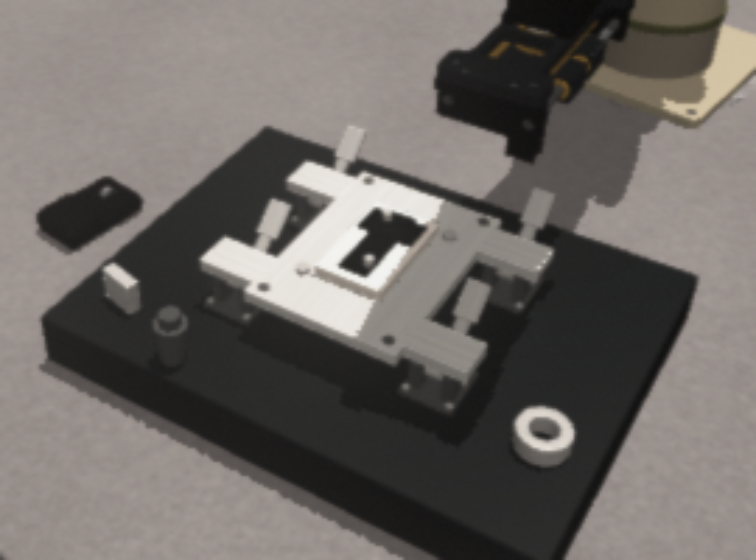

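View pics/w1.png

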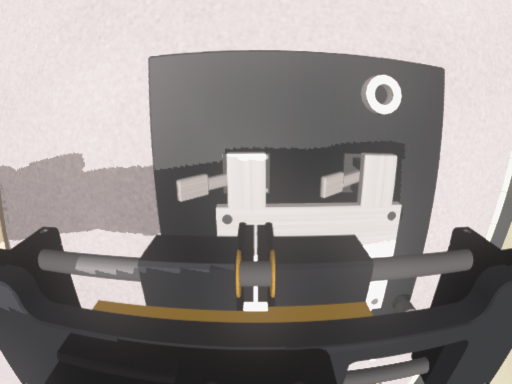

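The scene view shows the gripper clear above the near-left ear (about 520,255 in the crop) and all levers standing. In the wrist view the ear (248,180) and its lever (200,187) lie beside the fingers.

```bash
python3 -m crank '[{"x":-0.005,"y":-0.005,"z":0.02,"ax":0,"ay":0,"az":-0.002,"claw":1},{"x":-0.005,"y":-0.005,"z":0.04,"ax":0,"ay":0,"az":-0.002,"claw":1},{"x":-0.005,"y":-0.005,"z":0.04,"ax":0,"ay":0,"az":-0.002,"claw":1},{"x":-0.005,"y":-0.005,"z":0.04,"ax":0,"ay":0,"az":-0.002,"claw":1},{"x":-0.005,"y":-0.005,"z":0.04,"ax":0,"ay":0,"az":-0.002,"claw":1}]' 10; python3 -c "
from h import *
go(-62,90,.1)"
```

```text
time: 1.92
ee_pos: [0.5224, 0.138, 0.1158]
eef_rot: [0.997, 0.082, 0.001, -0.0]
ft_force: [0.3, -0.2, -0.2]
width: 0.0006
t 1.92 ee [0.5224 0.138  0.1158] F [ 0.3 -0.2 -0.2] w 0.001 shift [0.0038 0.0084 0.0158] az/2 0.0049
```

```bash
python3 -m crank '[{"x":0.004,"y":0.008,"z":0.0,"ax":0,"ay":0,"az":0.005,"claw":1},{"x":0.004,"y":0.008,"z":0.016,"ax":0,"ay":0,"az":0.005,"claw":1},{"x":0.004,"y":0.008,"z":0.0185,"ax":0,"ay":0,"az":0.005,"claw":1},{"x":0.004,"y":0.008,"z":0.021,"ax":0,"ay":0,"az":0.005,"claw":1},{"x":0.004,"y":0.008,"z":0.021,"ax":0,"ay":0,"az":0.005,"claw":1}]'; python3 -c "
from h import *
go(-62,90,.1)"
```

```text
time: 2.33
ee_pos: [0.5272, 0.1299, 0.0935]
eef_rot: [0.997, 0.077, -0.0, -0.0]
ft_force: [0.7, 0.3, 0.7]
width: 0.0004
t 2.33 ee [0.5272 0.1299 0.0935] F [0.7 0.3 0.7] w 0.0 shift [ 0.0004 -0.0004 -0.0065] az/2 -0.0006
```

```bash
python3 -m crank '[{"x":0,"y":0,"z":0.001,"ax":0,"ay":0,"az":0,"claw":1},{"x":0,"y":0,"z":0.002,"ax":0,"ay":0,"az":0,"claw":1},{"x":0,"y":0,"z":0.003,"ax":0,"ay":0,"az":0,"claw":1},{"x":0,"y":0,"z":0.003,"ax":0,"ay":0,"az":0,"claw":1},{"x":0,"y":0,"z":0.003,"ax":0,"ay":0,"az":0,"claw":1}]'
```

```text
time: 2.75
ee_pos: [0.5271, 0.1301, 0.0903]
eef_rot: [0.997, 0.077, 0.0, -0.0]
ft_force: [-0.5, 0.3, 0.9]
width: 0.0009
```

```bash
python3 -m crank '[{"x":0,"y":0,"z":0.001,"ax":0,"ay":0,"az":0,"claw":1},{"x":0,"y":0,"z":0.002,"ax":0,"ay":0,"az":0,"claw":1},{"x":0,"y":0,"z":0.002,"ax":0,"ay":0,"az":0,"claw":1},{"x":0,"y":0,"z":0.002,"ax":0,"ay":0,"az":0,"claw":1},{"x":0,"y":0,"z":0.002,"ax":0,"ay":0,"az":0,"claw":1}]';  python3 -c "
from h import *
c=camera('scene');cv2.imwrite('pics/s2.png',cv2.resize(c['color'][140:300,220:420],None,fx=3.7,fy=3.7,interpolation=2))
print(np.mean([r.read_state()['ft_force'] for _ in range(5)],0))"
```

```text
time: 3.17
ee_pos: [0.5271, 0.13, 0.0882]
eef_rot: [0.997, 0.077, -0.0, -0.0]
ft_force: [-0.9, 0.0, -0.6]
width: 0.0008
[ 0.67240128  0.30929148 -0.7585942 ]
```

View pics/s2.png

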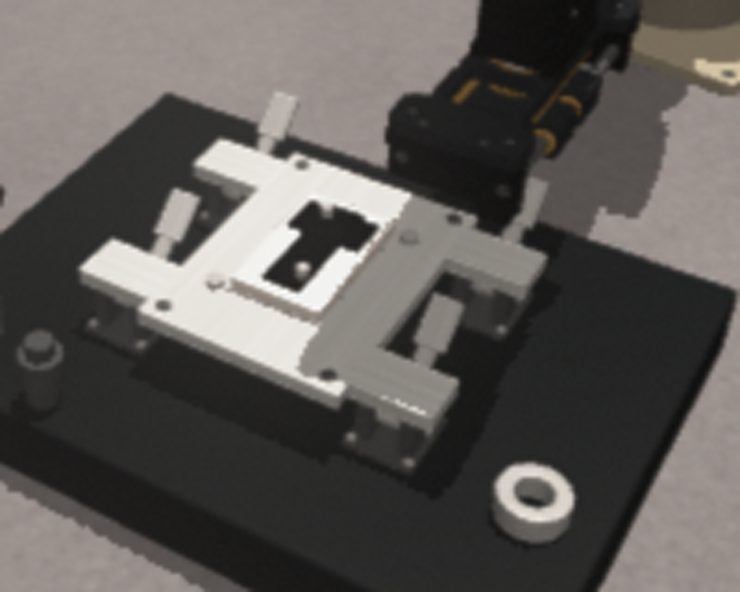

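```bash
cat >> h.py <<'E'
def proj(c,p):
    d=R.from_quat(c['orientation']).inv().apply(np.array(p)-c['eye']);return np.array([c['cx']+c['fx']*d[0]/d[2],c['cy']+c['fy']*d[1]/d[2]])
E
python3 -c "
from h import *
c=camera('scene')
f=lambda p:((proj(c,p)-[220,140])*3.7).round()
print('tcp',f(r.read_state()['ee_pos']))
for x,y in((-65,90),(65,90),(-65,-90),(65,-90),(-47,117),(-83,117)):print(x,y,f([*J(x/1e3,y/1e3),.095]))
t=camera('top');print('top tcp',proj(t,r.read_state()['ee_pos']),proj(t,[*J(-.065,.09),.095]))
cv2.imwrite('pics/t2.png',cv2.resize(t['color'][130:300,110:310],None,fx=3.7,fy=3.7,interpolation=2))
"
```

```text
tcp [490. 260.]
-65 90 [493. 250.]
65 90 [399. 375.]
-65 -90 [242. 159.]
65 -90 [132. 264.]
-47 117 [523. 281.]
-83 117 [546. 249.]
top tcp [181.42956285 234.56542167] [180.97475469 235.7459387 ]
```

View pics/t2.png

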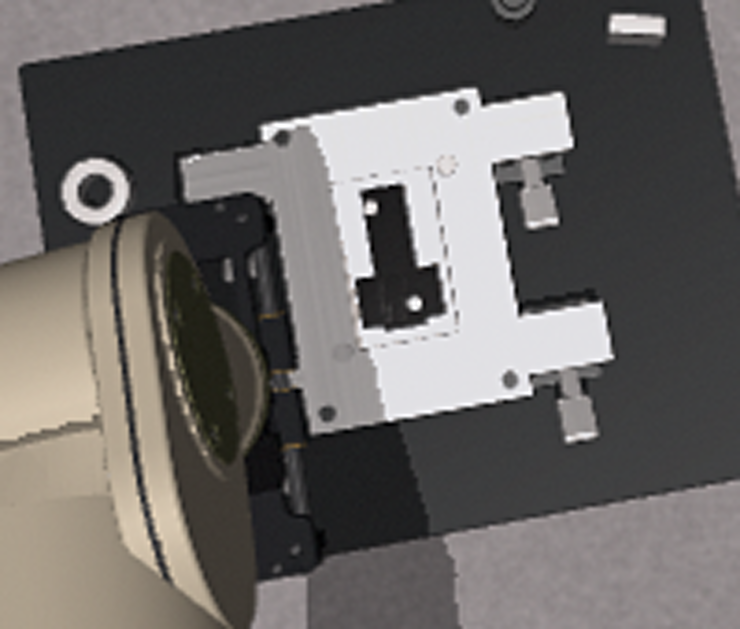

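Top view: the arm covers the near-left ear; the other levers still stand. In the scene view the ear top at (495,255) stays visible and the fingertip isn't clearly on it, so the true tip may be higher than reported. I'll go down gently and use force as the guide.

```bash
for i in 1 2; do python3 -m crank '[{"x":0,"y":0,"z":0.001,"ax":0,"ay":0,"az":0,"claw":1},{"x":0,"y":0,"z":0.002,"ax":0,"ay":0,"az":0,"claw":1},{"x":0,"y":0,"z":0.003,"ax":0,"ay":0,"az":0,"claw":1},{"x":0,"y":0,"z":0.003,"ax":0,"ay":0,"az":0,"claw":1},{"x":0,"y":0,"z":0.003,"ax":0,"ay":0,"az":0,"claw":1}]' | grep -E "ee_pos|ft_f"; done; python3 -c "
from h import *
c=camera('scene')
f=lambda p:((proj(c,p)-[220,140])*3.7).round()
for x in(-95,95):
  for y in(-37,37):print(x,y,f([*J((x-62)/1e3,(y+90)/1e3),.158]))
print(c['eye'])
w=camera('wrist');print(w['fx'],w['cx'],w['cy'],w['eye'],w['orientation'])
p=r.read_state()['ee_pos']
for dz in(0,.025,.05,.07):
  d=R.from_quat(w['orientation']).inv().apply(p+[0,0,dz]-w['eye']);th=np.arctan2(np.hypot(*d[:2]),d[2]);print(dz,d,np.array([w['cx'],w['cy']])+w['fx']*th*d[:2]/np.hypot(*d[:2]))
cv2.imwrite('pics/w3.png',w['color'][100:,100:420].repeat(2,0).repeat(2,1))
"
```

```text
ee_pos: [0.5271, 0.13, 0.0851]
ft_force: [-0.1, 0.0, -0.3]
ee_pos: [0.5271, 0.1301, 0.0822]
ft_force: [0.0, -0.4, 0.2]
-95 -37 [508.  78.]
-95 37 [620. 112.]
95 -37 [374. 233.]
95 37 [498. 280.]
[1.17477111 0.4581058  0.67011406]
297.3186396354542 255.17838480739022 190.67512438256435 [0.51573969 0.20855977 0.28184886] [0.98638956 0.07621979 0.01122434 0.14525904]
0 [-0.00075357  0.01840271  0.21396011] [254.13379695 216.18461642]
0.025 [-0.00075357  0.02560959  0.19002142] [254.00636658 230.50518144]
0.05 [-0.00075358  0.03281646  0.16608273] [253.84651036 248.67512508]
0.07 [-0.00075358  0.03858196  0.14693177] [253.68718677 267.02208542]
```

View pics/w3.png

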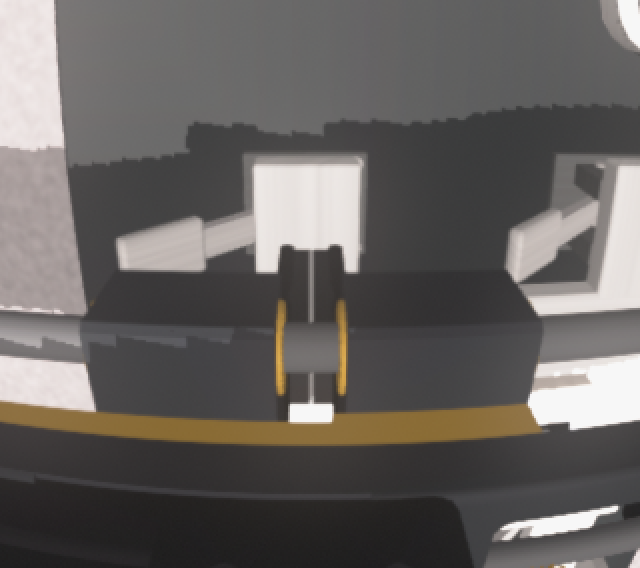

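Wrist view: the fingertips (crop 312,245) are above the ear, higher in the image than the reported TCP should be, and there is no contact force. I'll carry on down in small steps until contact.

```bash
for i in 1 2 3; do python3 -m crank '[{"x":0,"y":0,"z":0.001,"ax":0,"ay":0,"az":0,"claw":1},{"x":0,"y":0,"z":0.002,"ax":0,"ay":0,"az":0,"claw":1},{"x":0,"y":0,"z":0.003,"ax":0,"ay":0,"az":0,"claw":1},{"x":0,"y":0,"z":0.003,"ax":0,"ay":0,"az":0,"claw":1},{"x":0,"y":0,"z":0.003,"ax":0,"ay":0,"az":0,"claw":1}]' | grep -E "ee_pos|ft_f"; done
```

```text
ee_pos: [0.5271, 0.13, 0.0791]
ft_force: [-0.6, 0.3, 0.5]
ee_pos: [0.5271, 0.1301, 0.0762]
ft_force: [-0.2, 0.8, 0.7]
ee_pos: [0.5271, 0.1301, 0.0732]
ft_force: [0.2, 0.4, 0.5]
```

```bash
for i in 1 2; do python3 -m crank '[{"x":0,"y":0,"z":0.001,"ax":0,"ay":0,"az":0,"claw":1},{"x":0,"y":0,"z":0.002,"ax":0,"ay":0,"az":0,"claw":1},{"x":0,"y":0,"z":0.003,"ax":0,"ay":0,"az":0,"claw":1},{"x":0,"y":0,"z":0.003,"ax":0,"ay":0,"az":0,"claw":1},{"x":0,"y":0,"z":0.003,"ax":0,"ay":0,"az":0,"claw":1}]' | grep -E "ee_pos|ft_f"; done;  python3 -c "
from h import *
a=camera('scene')['color'][150:250,300:400];b=camera('wrist')['color'][140:240,200:300]
cv2.imwrite('pics/m4.png',cv2.resize(np.hstack([a,b]),None,fx=4,fy=4,interpolation=2))"
```

```text
ee_pos: [0.5271, 0.1301, 0.0701]
ft_force: [-0.1, 0.6, 0.0]
ee_pos: [0.527, 0.1301, 0.0672]
ft_force: [-0.2, 0.3, 1.2]
```

View pics/m4.png

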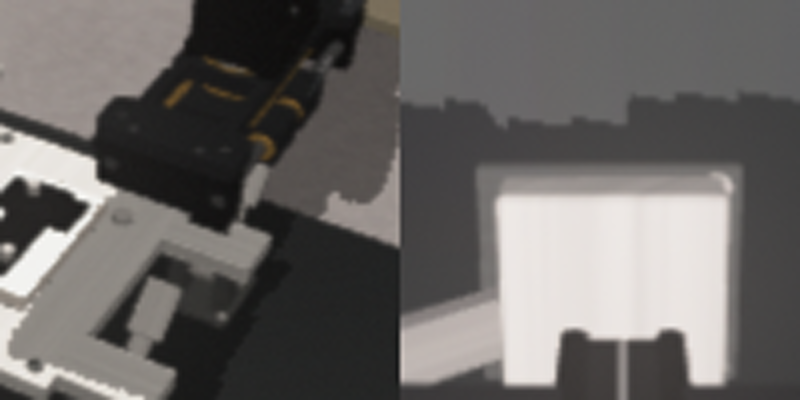

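The scene crop shows the finger's dark tip at about (225,230), now nearly at the ear. The wrist crop shows the tips over the ear. I'll carry on.

```bash
for i in 1 2; do python3 -m crank '[{"x":0,"y":0,"z":0.001,"ax":0,"ay":0,"az":0,"claw":1},{"x":0,"y":0,"z":0.002,"ax":0,"ay":0,"az":0,"claw":1},{"x":0,"y":0,"z":0.002,"ax":0,"ay":0,"az":0,"claw":1},{"x":0,"y":0,"z":0.002,"ax":0,"ay":0,"az":0,"claw":1},{"x":0,"y":0,"z":0.002,"ax":0,"ay":0,"az":0,"claw":1}]' | grep -E "ee_pos|ft_f"; done
```

```text
ee_pos: [0.5271, 0.1301, 0.0652]
ft_force: [0.4, -0.3, -0.0]
ee_pos: [0.5272, 0.1301, 0.0633]
ft_force: [-0.7, 0.0, -0.3]
```

```bash
python3 -m crank '[{"x":0,"y":0,"z":0.001,"ax":0,"ay":0,"az":0,"claw":1},{"x":0,"y":0,"z":0.002,"ax":0,"ay":0,"az":0,"claw":1},{"x":0,"y":0,"z":0.003,"ax":0,"ay":0,"az":0,"claw":1},{"x":0,"y":0,"z":0.003,"ax":0,"ay":0,"az":0,"claw":1},{"x":0,"y":0,"z":0.003,"ax":0,"ay":0,"az":0,"claw":1}]' | grep -E "ee_pos|ft_f"
python3 - <<'E'
from h import *
# finger tip in the wrist image vs scene: dark gripper lowest pixel in scene near ear
print(r.read_state()['joint_torque'].round(1))
a=camera('scene');
cv2.imwrite('pics/s5.png',cv2.resize(a['color'][150:250,300:400],None,fx=6,fy=6,interpolation=2))
f=lambda p:((proj(a,p)-[300,150])*6).round()
p=r.read_state()['ee_pos']
for dz in(0,.02,.04,.06):print(dz,f(p+[0,0,dz]))
print(f([*J(-.065,.09),.095]))
E
```

```text
ee_pos: [0.5271, 0.13, 0.0601]
ft_force: [0.0, 0.1, -0.2]
[ -0.  -48.8   4.7 -34.4  -0.1   0.    0. ]
0 [305. 418.]
0.02 [312. 378.]
0.04 [318. 338.]
0.06 [324. 296.]
[319. 345.]
```

View pics/s5.png

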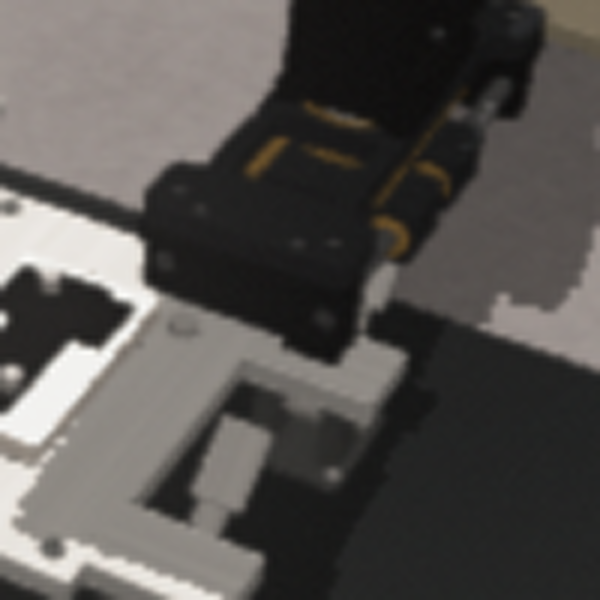

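The finger tip is at about (315,355), right at the ear centre (319,345). The true tip therefore sits roughly 35 mm above the reported TCP, so contact is close.

```bash
python3 -m crank '[{"x":0,"y":0,"z":0.001,"ax":0,"ay":0,"az":0,"claw":1},{"x":0,"y":0,"z":0.002,"ax":0,"ay":0,"az":0,"claw":1},{"x":0,"y":0,"z":0.002,"ax":0,"ay":0,"az":0,"claw":1},{"x":0,"y":0,"z":0.002,"ax":0,"ay":0,"az":0,"claw":1},{"x":0,"y":0,"z":0.002,"ax":0,"ay":0,"az":0,"claw":1}]' | grep -E "ee_pos|ft_f"
python3 -m crank '[{"x":0,"y":0,"z":0.001,"ax":0,"ay":0,"az":0,"claw":1},{"x":0,"y":0,"z":0.002,"ax":0,"ay":0,"az":0,"claw":1},{"x":0,"y":0,"z":0.002,"ax":0,"ay":0,"az":0,"claw":1},{"x":0,"y":0,"z":0.002,"ax":0,"ay":0,"az":0,"claw":1},{"x":0,"y":0,"z":0.002,"ax":0,"ay":0,"az":0,"claw":1}]' | grep -E "ee_pos|ft_f"
```

```text
ee_pos: [0.5271, 0.1301, 0.0582]
ft_force: [-0.3, 0.2, -0.7]
ee_pos: [0.5273, 0.1301, 0.0572]
ft_force: [-4.2, -0.9, 11.2]
```

Contact at ee z ≈ 0.058 (11 N, no give): corner 3 is firm, and the tip offset is about +37 mm. I'll go to corner 1 next.

```bash
python3 -m crank '[{"x":0,"y":0,"z":-0.03,"ax":0,"ay":0,"az":0,"claw":1},{"x":0.01,"y":0,"z":-0.046,"ax":0,"ay":0,"az":0,"claw":1},{"x":0.05,"y":0,"z":-0.046,"ax":0,"ay":0,"az":0,"claw":1},{"x":0.09,"y":0,"z":-0.046,"ax":0,"ay":0,"az":0,"claw":1},{"x":0.13,"y":0,"z":-0.046,"ax":0,"ay":0,"az":0,"claw":1}]' | grep -E "ee_pos|ft_f"
python3 -m crank '[{"x":0,"y":0,"z":0,"ax":0,"ay":0,"az":0,"claw":1},{"x":0,"y":0,"z":0.015,"ax":0,"ay":0,"az":0,"claw":1},{"x":0,"y":0,"z":0.03,"ax":0,"ay":0,"az":0,"claw":1},{"x":0,"y":0,"z":0.03,"ax":0,"ay":0,"az":0,"claw":1},{"x":0,"y":0,"z":0.03,"ax":0,"ay":0,"az":0,"claw":1}]' | grep -E "ee_pos|ft_f"
python3 -c "
from h import *
go(68,90,.06)"
```

```text
ee_pos: [0.6572, 0.151, 0.1029]
ft_force: [-0.1, -0.1, 0.6]
ee_pos: [0.6549, 0.1499, 0.0715]
ft_force: [-0.4, -0.6, 0.3]
t 9.4 ee [0.6549 0.1499 0.0715] F [-0.4 -0.6  0.3] w 0.001 shift [ 0.0012 -0.0004  0.0115] az/2 -0.0005
```

```bash
python3 -m crank '[{"x":0,"y":0,"z":0.005,"ax":0,"ay":0,"az":0,"claw":1},{"x":0,"y":0,"z":0.009,"ax":0,"ay":0,"az":0,"claw":1},{"x":0,"y":0,"z":0.0115,"ax":0,"ay":0,"az":0,"claw":1},{"x":0,"y":0,"z":0.0135,"ax":0,"ay":0,"az":0,"claw":1},{"x":0,"y":0,"z":0.0135,"ax":0,"ay":0,"az":0,"claw":1}]' | grep -E "ee_pos|ft_f"
python3 -m crank '[{"x":0,"y":0,"z":0.001,"ax":0,"ay":0,"az":0,"claw":1},{"x":0,"y":0,"z":0.0015,"ax":0,"ay":0,"az":0,"claw":1},{"x":0,"y":0,"z":0.0015,"ax":0,"ay":0,"az":0,"claw":1},{"x":0,"y":0,"z":0.0015,"ax":0,"ay":0,"az":0,"claw":1},{"x":0,"y":0,"z":0.0015,"ax":0,"ay":0,"az":0,"claw":1}]' | grep -E "ee_pos|ft_f"
```

```text
ee_pos: [0.6554, 0.15, 0.0585]
ft_force: [-0.0, 0.0, 1.1]
ee_pos: [0.6556, 0.15, 0.0573]
ft_force: [-1.2, 0.6, -0.4]
```

```bash
python3 -m crank '[{"x":0,"y":0,"z":0.001,"ax":0,"ay":0,"az":0,"claw":1},{"x":0,"y":0,"z":0.0015,"ax":0,"ay":0,"az":0,"claw":1},{"x":0,"y":0,"z":0.0015,"ax":0,"ay":0,"az":0,"claw":1},{"x":0,"y":0,"z":0.0015,"ax":0,"ay":0,"az":0,"claw":1},{"x":0,"y":0,"z":0.0015,"ax":0,"ay":0,"az":0,"claw":1}]' | grep -E "ee_pos|ft_f"
```

```text
ee_pos: [0.6558, 0.1501, 0.056]
ft_force: [-1.3, -0.1, 4.2]
```

```bash
python3 -m crank '[{"x":0,"y":0,"z":0.001,"ax":0,"ay":0,"az":0,"claw":1},{"x":0,"y":0,"z":0.0015,"ax":0,"ay":0,"az":0,"claw":1},{"x":0,"y":0,"z":0.0015,"ax":0,"ay":0,"az":0,"claw":1},{"x":0,"y":0,"z":0.0015,"ax":0,"ay":0,"az":0,"claw":1},{"x":0,"y":0,"z":0.0015,"ax":0,"ay":0,"az":0,"claw":1}]' | grep -E "ee_pos|ft_f"
```

```text
ee_pos: [0.6559, 0.1502, 0.0544]
ft_force: [0.9, 0.9, 4.3]
```

It gives at about 4 N. I'll press on to the stop to confirm at least 2 mm of travel.

```bash
python3 -m crank '[{"x":0,"y":0,"z":0.001,"ax":0,"ay":0,"az":0,"claw":1},{"x":0,"y":0,"z":0.0015,"ax":0,"ay":0,"az":0,"claw":1},{"x":0,"y":0,"z":0.0015,"ax":0,"ay":0,"az":0,"claw":1},{"x":0,"y":0,"z":0.0015,"ax":0,"ay":0,"az":0,"claw":1},{"x":0,"y":0,"z":0.0015,"ax":0,"ay":0,"az":0,"claw":1}]' | grep -E "ee_pos|ft_f"
python3 -m crank '[{"x":0,"y":0,"z":0.001,"ax":0,"ay":0,"az":0,"claw":1},{"x":0,"y":0,"z":0.0015,"ax":0,"ay":0,"az":0,"claw":1},{"x":0,"y":0,"z":0.0015,"ax":0,"ay":0,"az":0,"claw":1},{"x":0,"y":0,"z":0.0015,"ax":0,"ay":0,"az":0,"claw":1},{"x":0,"y":0,"z":0.0015,"ax":0,"ay":0,"az":0,"claw":1}]' | grep -E "ee_pos|ft_f"
```

```text
ee_pos: [0.656, 0.1503, 0.0539]
ft_force: [-2.2, 1.5, 12.1]
ee_pos: [0.6561, 0.1503, 0.0538]
ft_force: [-8.0, 0.6, 21.7]
```

Corner 1 gave about 3.5 mm at about 4 N, then stopped hard, so corner 1 is the low one. Working the scene corners back, the gripper body is about 65 mm above the tip, enough room to press its lever. Next I lift and move over thumb_1.

```bash
python3 -m crank '[{"x":0,"y":0,"z":-0.03,"ax":0,"ay":0,"az":0,"claw":1},{"x":0,"y":0,"z":-0.055,"ax":0,"ay":0,"az":0,"claw":1},{"x":-0.03,"y":0,"z":-0.055,"ax":0,"ay":0,"az":0,"claw":1},{"x":-0.056,"y":0,"z":-0.055,"ax":0,"ay":0,"az":0,"claw":1},{"x":-0.056,"y":0,"z":-0.055,"ax":0,"ay":0,"az":0,"claw":1}]' | grep -E "ee_pos|ft_f"
python3 -m crank '[{"x":0,"y":0,"z":0,"ax":0,"ay":0,"az":0,"claw":1},{"x":0,"y":0,"z":0,"ax":0,"ay":0,"az":0,"claw":1},{"x":0,"y":0,"z":0,"ax":0,"ay":0,"az":0,"claw":1},{"x":0,"y":0,"z":0,"ax":0,"ay":0,"az":0,"claw":1},{"x":0,"y":0,"z":0,"ax":0,"ay":0,"az":0,"claw":1}]' | grep -E "ee_pos|ft_f"
python3 -c "
from h import *
go(13,90,.077)
a=camera('scene')['color'][150:290,260:400];b=camera('wrist')['color'][120:260,190:330]
cv2.imwrite('pics/m6.png',cv2.resize(np.hstack([a,b]),None,fx=2.8,fy=2.8,interpolation=2))"
```

```text
ee_pos: [0.5959, 0.1401, 0.1053]
ft_force: [1.2, -0.8, -0.2]
ee_pos: [0.6006, 0.1413, 0.1059]
ft_force: [-0.5, 0.5, -0.8]
t 12.73 ee [0.6006 0.1413 0.1059] F [-0.5  0.5 -0.8] w 0.001 shift [ 0.0011 -0.0005  0.0289] az/2 -0.0006
```

View pics/m6.png

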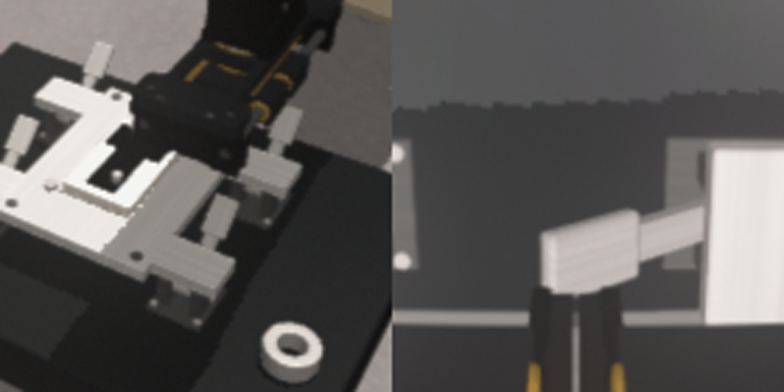

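The scene crop shows the finger behind lever 1, above and in line with it. The wrist crop shows the finger tips (530–625) lined up with the lever pad (540–640). I'll press down in stages.

```bash
python3 -m crank '[{"x":0.001,"y":0,"z":0.01,"ax":0,"ay":0,"az":0,"claw":1},{"x":0.001,"y":0,"z":0.018,"ax":0,"ay":0,"az":0,"claw":1},{"x":0.001,"y":0,"z":0.026,"ax":0,"ay":0,"az":0,"claw":1},{"x":0.001,"y":0,"z":0.032,"ax":0,"ay":0,"az":0,"claw":1},{"x":0.001,"y":0,"z":0.037,"ax":0,"ay":0,"az":0,"claw":1}]' | grep -E "ee_pos|ft_f"
python3 -m crank '[{"x":0,"y":0,"z":0.003,"ax":0,"ay":0,"az":0,"claw":1},{"x":0,"y":0,"z":0.006,"ax":0,"ay":0,"az":0,"claw":1},{"x":0,"y":0,"z":0.009,"ax":0,"ay":0,"az":0,"claw":1},{"x":0,"y":0,"z":0.012,"ax":0,"ay":0,"az":0,"claw":1},{"x":0,"y":0,"z":0.012,"ax":0,"ay":0,"az":0,"claw":1}]' | grep -E "ee_pos|ft_f"
```

```text
ee_pos: [0.5985, 0.1411, 0.0683]
ft_force: [-19.5, -2.9, 19.4]
ee_pos: [0.5962, 0.1408, 0.0554]
ft_force: [-20.3, -3.8, 13.5]
```

Force on the tool is −20 N in x: the tip is sticking to the lever pad as it swings outward. I'll ease off in −x and follow the lever's arc.

```bash
python3 -m crank '[{"x":-0.004,"y":0,"z":0,"ax":0,"ay":0,"az":0,"claw":1},{"x":-0.006,"y":0,"z":0.001,"ax":0,"ay":0,"az":0,"claw":1},{"x":-0.008,"y":0,"z":0.004,"ax":0,"ay":0,"az":0,"claw":1},{"x":-0.01,"y":0,"z":0.007,"ax":0,"ay":0,"az":0,"claw":1},{"x":-0.01,"y":0,"z":0.007,"ax":0,"ay":0,"az":0,"claw":1}]' | grep -E "ee_pos|ft_f"
python3 - <<'E'
from h import *
a=camera('scene')['color'][150:290,260:400];b=camera('wrist')['color'][120:260,190:330]
cv2.imwrite('pics/m7.png',cv2.resize(np.hstack([a,b]),None,fx=2.8,fy=2.8,interpolation=2))
E
```

```text
ee_pos: [0.5913, 0.1401, 0.0497]
ft_force: [0.9, -0.7, 0.2]
```

View pics/m7.png

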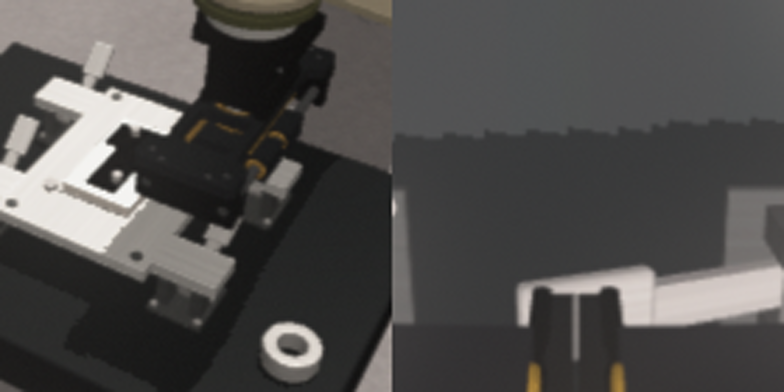

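The lever is partly down, with the finger well on its pad (wrist: pad 518–655, tips 530–620), and the lateral force is gone. Continuing along the arc.

```bash
python3 -m crank '[{"x":-0.001,"y":0,"z":0.003,"ax":0,"ay":0,"az":0,"claw":1},{"x":-0.002,"y":0,"z":0.006,"ax":0,"ay":0,"az":0,"claw":1},{"x":-0.003,"y":0,"z":0.009,"ax":0,"ay":0,"az":0,"claw":1},{"x":-0.004,"y":0,"z":0.012,"ax":0,"ay":0,"az":0,"claw":1},{"x":-0.004,"y":0,"z":0.012,"ax":0,"ay":0,"az":0,"claw":1}]' | grep -E "ee_pos|ft_f"
```

```text
ee_pos: [0.5872, 0.1394, 0.0376]
ft_force: [0.3, 0.1, 0.0]
```

```bash
python3 -m crank '[{"x":0,"y":0,"z":0.002,"ax":0,"ay":0,"az":0,"claw":1},{"x":-0.001,"y":0,"z":0.004,"ax":0,"ay":0,"az":0,"claw":1},{"x":-0.001,"y":0,"z":0.006,"ax":0,"ay":0,"az":0,"claw":1},{"x":-0.001,"y":0,"z":0.008,"ax":0,"ay":0,"az":0,"claw":1},{"x":-0.001,"y":0,"z":0.008,"ax":0,"ay":0,"az":0,"claw":1}]' | grep -E "ee_pos|ft_f"
```

```text
ee_pos: [0.586, 0.1392, 0.0297]
ft_force: [-0.5, 0.2, -0.1]
```

```bash
python3 -m crank '[{"x":0,"y":0,"z":0.001,"ax":0,"ay":0,"az":0,"claw":1},{"x":0,"y":0,"z":0.002,"ax":0,"ay":0,"az":0,"claw":1},{"x":0,"y":0,"z":0.003,"ax":0,"ay":0,"az":0,"claw":1},{"x":0,"y":0,"z":0.003,"ax":0,"ay":0,"az":0,"claw":1},{"x":0,"y":0,"z":0.003,"ax":0,"ay":0,"az":0,"claw":1}]' | grep -E "ee_pos|ft_f"
```

```text
ee_pos: [0.5864, 0.1393, 0.0271]
ft_force: [1.0, -0.6, 0.2]
```

```bash
python3 -m crank '[{"x":0,"y":0,"z":0.001,"ax":0,"ay":0,"az":0,"claw":1},{"x":0,"y":0,"z":0.002,"ax":0,"ay":0,"az":0,"claw":1},{"x":0,"y":0,"z":0.003,"ax":0,"ay":0,"az":0,"claw":1},{"x":0,"y":0,"z":0.003,"ax":0,"ay":0,"az":0,"claw":1},{"x":0,"y":0,"z":0.003,"ax":0,"ay":0,"az":0,"claw":1}]' | grep -E "ee_pos|ft_f"
```

```text
ee_pos: [0.5864, 0.1393, 0.0244]
ft_force: [-2.7, -1.0, 4.5]
```

```bash
python3 -m crank '[{"x":0,"y":0,"z":0.001,"ax":0,"ay":0,"az":0,"claw":1},{"x":0,"y":0,"z":0.002,"ax":0,"ay":0,"az":0,"claw":1},{"x":0,"y":0,"z":0.002,"ax":0,"ay":0,"az":0,"claw":1},{"x":0,"y":0,"z":0.002,"ax":0,"ay":0,"az":0,"claw":1},{"x":0,"y":0,"z":0.002,"ax":0,"ay":0,"az":0,"claw":1}]' | grep -E "ee_pos|ft_f"
```

```text
ee_pos: [0.5865, 0.1393, 0.0238]
ft_force: [-9.4, -2.1, 19.2]
```

```bash
python3 -m crank '[{"x":0,"y":0,"z":0.001,"ax":0,"ay":0,"az":0,"claw":1},{"x":0,"y":0,"z":0.002,"ax":0,"ay":0,"az":0,"claw":1},{"x":0,"y":0,"z":0.002,"ax":0,"ay":0,"az":0,"claw":1},{"x":0,"y":0,"z":0.002,"ax":0,"ay":0,"az":0,"claw":1},{"x":0,"y":0,"z":0.002,"ax":0,"ay":0,"az":0,"claw":1}]' | grep -E "ee_pos|ft_f"
```

```text
ee_pos: [0.5865, 0.1394, 0.0231]
ft_force: [-15.4, -3.5, 32.6]
```

Hard stop reached (33 N, tip ≈ 60 mm). I'll retreat straight up and look.

```bash
python3 -m crank '[{"x":0,"y":0,"z":-0.01,"ax":0,"ay":0,"az":0,"claw":1},{"x":0,"y":0,"z":-0.04,"ax":0,"ay":0,"az":0,"claw":1},{"x":0,"y":0,"z":-0.08,"ax":0,"ay":0,"az":0,"claw":1},{"x":0,"y":0,"z":-0.12,"ax":0,"ay":0,"az":0,"claw":1},{"x":0,"y":0,"z":-0.15,"ax":0,"ay":0,"az":0,"claw":1}]' | grep -E "ee_pos|ft_f"
python3 -m crank '[{"x":-0.02,"y":-0.03,"z":0,"ax":0,"ay":0,"az":0,"claw":1},{"x":-0.04,"y":-0.06,"z":0,"ax":0,"ay":0,"az":0,"claw":1},{"x":-0.06,"y":-0.09,"z":0,"ax":0,"ay":0,"az":0,"claw":1},{"x":-0.08,"y":-0.12,"z":0,"ax":0,"ay":0,"az":0,"claw":1},{"x":-0.1,"y":-0.15,"z":0,"ax":0,"ay":0,"az":0,"claw":1}]' | grep -E "ee_pos|ft_f"
python3 - <<'E'
from h import *
a=camera('scene');t=camera('top')
cv2.imwrite('pics/m8.png',np.hstack([cv2.resize(a['color'][140:290,210:410],(480,360),interpolation=2),cv2.resize(t['color'][140:290,140:290],(300,300),interpolation=2)[:300].repeat(1,0) if 0 else cv2.resize(t['color'][130:280,150:283],(320,360),interpolation=2)]))
old=cv2.imread('pics/top0.png')
for n,im in(('before',old),('now',t['color'])):
    m=((im.min(2)>170)).astype(np.uint8);M=cv2.moments(m[150:250,190:280],True);print(n,M['m10']/M['m00'],M['m01']/M['m00'],M['m00'])
E
```

```text
ee_pos: [0.5872, 0.1392, 0.1735]
ft_force: [1.3, 0.5, 0.7]
ee_pos: [0.4634, 0.2732, 0.1702]
ft_force: [-0.2, 0.6, -0.6]
before 34.072460776218 50.12118084227911 4844.0
now 34.117767747230204 50.13192449733278 4874.0
```

View pics/m8.png

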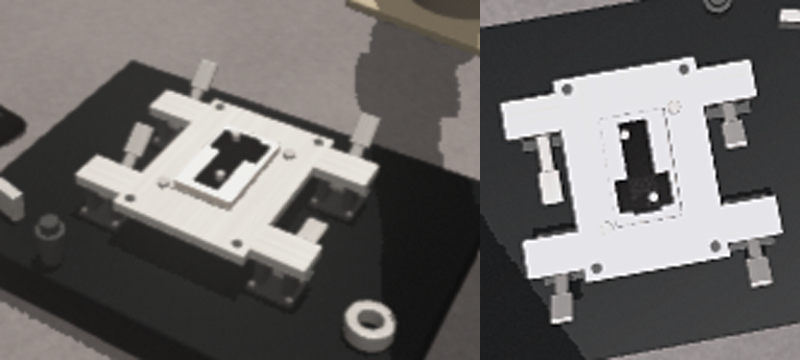

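Lever 1 lies flat (scene 313,232; top 549,180). The other three stand, and the jig centroid has not shifted. I'll do a quick check of the pad end, then hand in.

```bash
python3 - <<'E'
from h import *
t=camera('top');p=plane(t,(178.7,214.2),.062)[0]-C
print('lever end jig xy mm (flat expects -16, 90):',1000*ex@p,1000*ey@p)
s=r.read_state();print(s['time'],s['ft_force'].round(1),s['joint_vel'].round(3))
from bench import close_job
close_job()
E
```

```text
lever end jig xy mm (flat expects -16, 90): -14.806066091947317 93.10751937940381
17.6667 [ 1.4 -0.3  0.7] [ 0.043  0.012  0.064 -0.012  0.017  0.001  0.029]
the job is handed in; nothing more can be done
```

The low foot was at corner 1 (far left). I pressed its thumb lever flat and handed the job in at about 17.7 s; no verdict is reported.

**Finding the corner:** I tried two ears. The near-left ear (corner 3) stayed firm at 11 N. The far-left ear (corner 1) went down about 3.5 mm at roughly 4 N, then stopped hard. I did not try corners 2 and 4.

**Pressing the lever:** I pressed it down to its hard stop, reaching 33 N with the fingertip about 60 mm above the bench.

**Last checks:**
- The top picture puts the lever's end at jig x = −15 mm, y = 93 mm. A flat lever should be at −16 mm, 90 mm.
- The other three levers are standing and the ring is in place; the mouse, plug and block were only partly in the last crops.
- The jig's centroid in the top picture moved less than 0.1 pixel. I did not measure its level or ear heights after pressing the lever.
- The robot was clear of everything, though the arm was still settling slightly when I handed in.

**What disagreed:**
- The fingertips touched at about 37 mm above the reported TCP height, so I worked by contact force instead of the stated height.
- Pressing straight down at first jammed the fingertip on the lever, with about 20 N sideways. I followed the lever's arc instead and the sideways force went away.

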